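# Load the order tray in reverse from the shelf bins

### The arm

A 6-joint arm with a two-finger parallel gripper is mounted at the origin on the work surface. World frame = base frame: x ahead of the robot, y to its left, z up, the work surface at z = 0. Lengths are in m, angles in rad, forces in N, time in s.
With the tool pointing down it reaches from about 0.3 to 0.875 m from the base axis. Payload 6.4 kg.
Tool frame: the origin (TCP) lies between the finger pads; the fingertips stand ctrl.tip_extent ahead of it and the grasp point (between the pads) is the TCP (ctrl.tip_extent is the distance from the TCP to the fingertips, in m); z points along the fingers, y is the line along which they close (so a half turn about z gives the same grasp; the last joint's range is limited). The gripper opens to 85 mm and grips with 20 to 120 N. Pads are 22 mm wide; open, the fingers measure 114 mm over their backs; the gripper's body (76 mm by 85 mm) begins 54 mm behind the grasp point. The pads swing forward as they close: fully open they stand 13 mm farther back than shut.
Start: joints at [1.042, 0.181, 1.607, -0, 1.354, -0.206], TCP at [0.182, 0.545, 0.228] pointing down, gripper open.
Joint ranges: [-2.99, 2.99], [-0.89, 2.07], [0.3, 2.58], [-1.14, 4.28], [0, 2.63], [-3.12, 3.12]. Speed limits (rad/s): [2.57, 2.57, 3.01, 3.14, 3.14, 3.14].

### API

Orientations are given as a unit quaternion [w, x, y, z].
In Python, from bench import ctrl gives the robot as it stands.
- The arm moves only by the tool send_rows, never from a script. Its arguments are lists of equal length, an entry for each row: "dr": the turn, a rotation vector about the tool's x, y, z in units of 6 degrees (1.0 is 6 degrees), a list of three; "xyz": the shift along the tool's x, y, z in cm, a list of three; "jaw": the opening in per cent of the stroke, from 0 (shut) to 100 (fully open). In form: {"dr": [[wx, wy, wz], ...], "xyz": [[dx, dy, dz], ...], "jaw": [jaw, ...]}. A call has exactly 8 rows; each row is the pose to reach, as a shift and turn from the pose commanded when the call began, along the tool's axes at that moment; what a row does not reach only later rows make up. A row lasts 1/8 s, in which the tool goes at most 62.5 mm and 10.7 degrees, less where a joint would pass 70% of its speed; a pose out of reach is approached as far as the arm can. A call with a gripper value outside its range is refused whole. The fingers move at their own pace and stop on an object; the grip force is fixed at half the most. Time passes only in rows, so rows that repeat a pose let the fingers close, or fill a call up. It gives the time, the measured TCP pose, the force, the opening and the grip force at its end, in the units of the state.
- ctrl.get_obs(): the state, without advancing time (a new reading comes with each control period).
- ctrl.camera(name): name is "scene" or "side" or "wrist"; returns the picture (400x640x3 uint8, red, green, blue); there is no depth.
- ctrl.calibration(name): a dict with "camera_matrix" (3x3 intrinsics, pixels), "world_from_camera" (4x4, takes a point from camera to world coordinates). Camera axes: x right, y up, looking along -z (the intrinsics and any distortion apply to the point x, -y, -z); pixel columns grow to the right and rows downward; lengths in m; the calibration is good to about 2 mm. A picture is of the moment at which its call begins: read the wrist's pose just before it. calibration takes no time and is no camera call; for the wrist camera it gives the pose at the moment of the call.
- ctrl.hand_in(): hands the job in; it is judged then, once.
The state is a dict: "time_s": time; "q": joint angles; "dq": joint speeds; "joint_efforts": joint torques, N m; "eef_pos": TCP position; "eef_rot": TCP orientation; "wrist_force": force on the tool from outside, world axes, zero at the start; "torque": the same for the moment, N m; "opening": opening from 0.0 (shut) to 1.0 (fully open); "grasp_force": force on a finger pad.
Only numpy, scipy, OpenCV 4.12 (cv2) and the standard library are available. Lean on these libraries where they do the work, as an engineer would, in place of code of your own. Each camera call takes 0.05 s, during which the arm holds its last target. There are 200 camera calls.

### The job

The order tray will be unpacked by someone on its far side, so move the four PVC fittings from the row of cardboard bins into the white tray's four bays in reverse order: the fitting from the leftmost bin (as the robot sees it) goes into the rightmost bay, the next one into the bay beside it, and so on to the rightmost bin, whose fitting goes into the leftmost bay. Stand each one upright, the same way up as it stood, in about the middle of its own bay, and let go of it.

Things in the scene. Friction and masses are not known exactly. Their poses are not given: they have to be found in the camera images.
- coupling: straight grey PVC coupling: plain upright tube-like cylinder, 42 mm in diameter and 66 mm tall, dark bore on top, a thin ridge 12 to 16 mm up; grip it 40 to 55 mm above its underside. Stands upright in its bin; origin at the centre of its underside, z up. About 70 g.
- adapter: grey PVC threaded adapter: foot 38 mm in diameter up to 18 mm, hexagonal flange 54 mm over its corners from 18 to 27 mm, then a ringed (threaded) neck 33 mm in diameter up to its top at 70 mm; grip the neck 48 to 58 mm above the underside. Stands upright in its bin; origin at the centre of its underside, z up. About 70 g.
- reducer: grey PVC reducer: wide foot 49 mm in diameter up to 20 mm, a cone to 31 mm, then a smooth thin neck 24 mm in diameter up to its top at 72 mm; grip the neck 51 to 60 mm above the underside. Stands upright in its bin; origin at the centre of its underside, z up. About 70 g.
- squarebox: square grey PVC junction box: 44 by 44 mm, 62 mm tall, plain sides across its own x and y, dark square frame on top; it may stand turned by up to 0.35 rad against its bin; grip two opposite sides 40 to 50 mm above the underside. Stands upright in its bin; origin at the centre of its underside, z up. About 70 g.
- bin_coupling: open cardboard bin where the coupling starts, fixed on the shelf board; all four look alike and stand side by side, 75 mm apart along y. 88 mm deep (x), 72 wide (y), walls 3 mm thick and 18 high, floor 4 mm thick. Origin: centre of its underside, 15 mm above the table; x across the row, away from the robot; y along the row to the robot's left; z up.
- bin_adapter: open cardboard bin where the adapter starts, fixed on the shelf board; all four look alike and stand side by side, 75 mm apart along y. 88 mm deep (x), 72 wide (y), walls 3 mm thick and 18 high, floor 4 mm thick. Origin: centre of its underside, 15 mm above the table; x across the row, away from the robot; y along the row to the robot's left; z up.
- bin_reducer: open cardboard bin where the reducer starts, fixed on the shelf board; all four look alike and stand side by side, 75 mm apart along y. 88 mm deep (x), 72 wide (y), walls 3 mm thick and 18 high, floor 4 mm thick. Origin: centre of its underside, 15 mm above the table; x across the row, away from the robot; y along the row to the robot's left; z up.
- bin_squarebox: open cardboard bin where the square box starts, fixed on the shelf board; all four look alike and stand side by side, 75 mm apart along y. 88 mm deep (x), 72 wide (y), walls 3 mm thick and 18 high, floor 4 mm thick. Origin: centre of its underside, 15 mm above the table; x across the row, away from the robot; y along the row to the robot's left; z up.
- tray: white plastic order tray, fixed, empty, nearer or farther than the bins, its row within 0.35 rad of theirs. 304 mm long (y), 86 deep (x), floor 5 mm thick, walls 4 mm thick and 20 high. Four equal bays, 71 by 78 mm inside, centres at y = -112.5, -37.5, 37.5, 112.5 mm. Origin: centre of its underside, on the table; x away from the robot, y along the row to the robot's left, z up.
- shelf_board: wooden shelf board, fixed, on which the four bins stand in a row: 320 mm long (y), 104 deep (x), 15 thick, steel front edge. Origin: centre of its underside, on the table; x away from the robot, y along the row to the robot's left, z up. The bins are centred at y = 112.5, 37.5, -37.5 and -112.5 mm.

How it is judged:
By the outcome, as a careful person would: the job done as asked, in the order asked, and still so for the second after the job is handed in, with the robot touching nothing.
It also fails if it takes over 112 s, if anything falls off the work surface, if the arm or the gripper's body presses on something with over 40 N, if the wrist force passes 120 N, or if a joint passes its speed limit or range.

## Working session

There is one attempt and no reset: what is moved stays moved. The work goes in short steps, Python scripts to look and compute and a tool call to move; the robot and the scene stay as the last step left them, time stands still between calls to the robot, and variables do not carry over. Pictures are saved under pics/ and viewed, at most 14 in all, crops included, and the job is handed in when it is done.

Besides the shell and the picture viewer there is one more tool, called as name(argument=value, ...), one argument or row to a line, values as JSON. send_rows: Moves the arm, as the interface text tells. Its arguments: {"type":"object","properties":{"dr":{"type":"array","items":{"type":"array","items":{"type":"number"}}},"xyz":{"type":"array","items":{"type":"array","items":{"type":"number"}}},"jaw":{"type":"array","items":{"type":"number"}}},"required":["dr","xyz","jaw"]}

```bash
ls; mkdir -p pics
python3 - <<'E'
from bench import ctrl
import cv2,numpy as np
print(ctrl.tip_extent, ctrl.get_obs())
for n in("scene","side","wrist"):
    c=ctrl.calibration(n); print(n,np.round(c["camera_matrix"],1).tolist(),np.round(c["world_from_camera"],3).tolist(),[k for k in c])
    cv2.imwrite(f"pics/{n}0.png",ctrl.camera(n)[:,:,::-1])
E
```

```text
pics
0.019 {'time_s': 0.0, 'q': array([ 1.04168117e+00,  1.81535025e-01,  1.60802997e+00, -5.65887022e-06,
        1.35378917e+00, -2.06311295e-01]), 'dq': array([ 0.0007237 , -0.00193268, -0.00144493, -0.00069952,  0.00078242,
        0.00125147]), 'joint_efforts': array([ 1.59037816e-03, -4.44885814e+01, -3.51333797e+01, -2.69554939e-04,
        9.20728140e-03, -1.59184725e-05]), 'eef_pos': array([0.18210474, 0.54480464, 0.22687693]), 'eef_rot': array([-3.14038352e-04,  1.60701408e-01,  9.87002676e-01, -8.22871851e-04]), 'wrist_force': array([-0.15409452, -0.18601293, -0.27170621]), 'torque': array([ 0.02984266, -0.00337878,  0.00473335]), 'grasp_force': 0.0, 'opening': 0.9953486928099792}
scene [[495.7, 0.0, 322.8], [0.0, 495.7, 193.6], [0.0, 0.0, 1.0]] [[0.825, -0.364, 0.432, 0.887], [0.565, 0.529, -0.633, -0.479], [0.002, 0.767, 0.642, 0.542], [0.0, 0.0, 0.0, 1.0]] ['camera_matrix', 'world_from_camera']
side [[379.4, 0.0, 320.3], [0.0, 379.4, 201.2], [0.0, 0.0, 1.0]] [[-0.808, 0.433, -0.399, 0.303], [-0.589, -0.585, 0.558, 0.349], [0.008, 0.686, 0.727, 0.513], [0.0, 0.0, 0.0, 1.0]] ['camera_matrix', 'world_from_camera']
wrist [[353.6, 0.0, 318.2], [0.0, 353.6, 199.1], [0.0, 0.0, 1.0]] [[0.317, -0.916, -0.244, 0.12], [0.948, 0.306, 0.083, 0.565], [-0.001, -0.258, 0.966, 0.373], [0.0, 0.0, 0.0, 1.0]] ['camera_matrix', 'world_from_camera']
```

View pics/scene0.png

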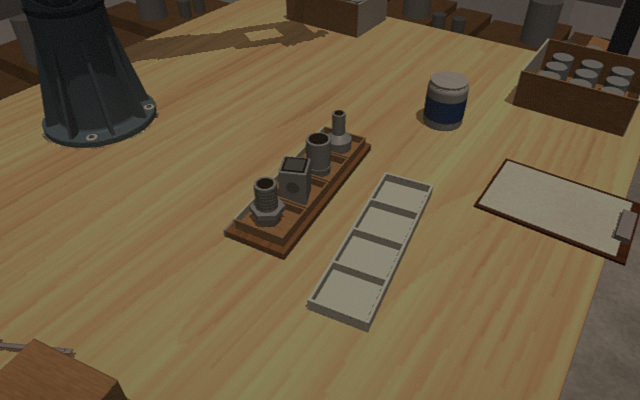

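View pics/side0.png

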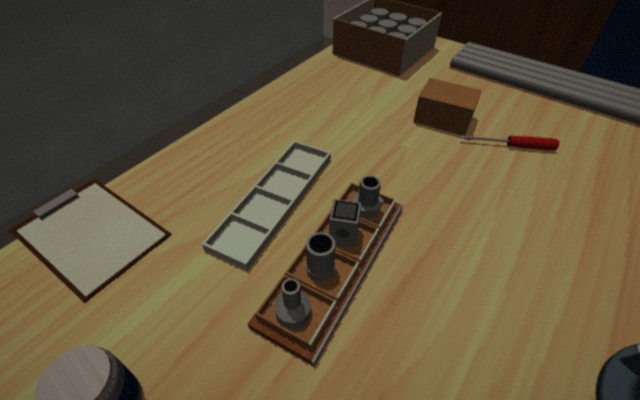

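```bash
cat > h.py <<'E'
from bench import ctrl
import cv2,numpy as np
def ray(c,p):
    K=c["camera_matrix"];T=c["world_from_camera"]
    d=np.linalg.inv(K)@[p[0],p[1],1.]; d=T[:3,:3]@(d*[1,-1,-1]); return T[:3,3],d/np.linalg.norm(d)
def onz(c,p,z):
    o,d=ray(c,p); return (o+d*(z-o[2])/d[2])
def tri(c1,p1,c2,p2):
    o1,d1=ray(c1,p1);o2,d2=ray(c2,p2)
    s=np.linalg.lstsq(np.c_[d1,-d2],o2-o1,rcond=None)[0]
    return (o1+d1*s[0]+o2+d2*s[1])/2
def proj(c,X):
    T=np.linalg.inv(c["world_from_camera"]);q=(T[:3,:3]@X+T[:3,3])*[1,-1,-1];q=c["camera_matrix"]@q;return q[:2]/q[2]
def dark(img,p,r=12,th=45):
    g=cv2.cvtColor(img,cv2.COLOR_RGB2GRAY);x,y=map(int,p)
    m=np.uint8(g[y-r:y+r+1,x-r:x+r+1]<th)
    n,l,s,c=cv2.connectedComponentsWithStats(m); i=l[r,r]
    if i==0: return None,0
    return c[i]+[x-r,y-r],s[i,4]
H=dict(reducer=.091,coupling=.085,squarebox=.081,adapter=.089)
E
python3 - <<'E'
from h import *
S,D=cv2.imread("pics/scene0.png")[:,:,::-1],cv2.imread("pics/side0.png")[:,:,::-1]
cs,cd=ctrl.calibration("scene"),ctrl.calibration("side")
P=dict(reducer=((339,114),(291,286)),coupling=((318,139),(320,244)),squarebox=((295,164),(346,211)),adapter=((265,184),(370,184)))
for n,(a,b) in P.items():
    A,na=dark(S,a);B,nb=dark(D,b)
    print(n,A,na,B,nb)
    A=a if A is None else A; B=b if B is None else B
    print(np.round([onz(cs,A,H[n]),onz(cd,B,H[n]),tri(cs,A,cd,B)],4).tolist())
ts=[(386,174),(433,183),(367,326),(309,303)];td=[(296,143),(330,154),(248,267),(205,246)]
print("tray scene");print(np.round([onz(cs,p,.02) for p in ts],3));print("side");print(np.round([onz(cd,p,.02) for p in td],3))
E
```

```text
reducer [338.37931034 112.55172414] 29 [290.36893204 285.61165049] 103
[[0.4805, 0.1657, 0.091], [0.4783, 0.1667, 0.091], [0.4792, 0.1666, 0.09]]
coupling [318.         138.36024845] 161 [320.18153846 243.24      ] 325
[[0.4924, 0.0857, 0.085], [0.4898, 0.0869, 0.085], [0.4908, 0.0866, 0.0839]]
squarebox None 0 None 0
[[0.5004, 0.0112, 0.081], [0.4959, 0.0115, 0.081], [0.4978, 0.0117, 0.0798]]
adapter [264.48461538 183.07692308] 130 [369.98305085 181.49152542] 118
[[0.4984, -0.0599, 0.089], [0.4964, -0.0588, 0.089], [0.4972, -0.0593, 0.0881]]
tray scene
[[ 0.596  0.142  0.02 ]
 [ 0.673  0.165  0.02 ]
 [ 0.726 -0.144  0.02 ]
 [ 0.646 -0.156  0.02 ]]
side
[[ 0.712 -0.133  0.02 ]
 [ 0.635 -0.146  0.02 ]
 [ 0.581  0.149  0.02 ]
 [ 0.663  0.161  0.02 ]]
```

View pics/wrist0.png

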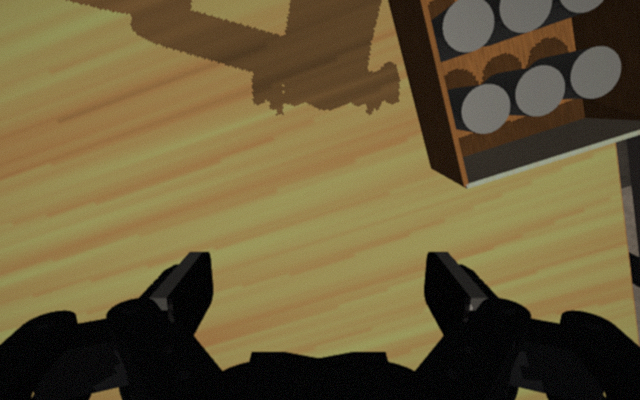

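```bash
cat >> h.py <<'E'
from scipy.spatial.transform import Rotation as R
def pose():
    o=ctrl.get_obs(); return o["eef_pos"],R.from_quat(np.roll(o["eef_rot"],-1))
def down(yaw): # tool y at world angle yaw, z down
    y=[np.cos(yaw),np.sin(yaw),0];z=[0,0,-1.];return R.from_matrix(np.c_[np.cross(y,z),y,z])
def go(x,y,z,yaw):
    p,r=pose(); t=r.inv()*down(yaw)
    print("xyz cm",np.round(r.inv().apply(np.array([x,y,z])-p)*100,2),"dr",np.round(np.degrees(t.as_rotvec())/6,2))
E
python3 -c "
from h import *
go(.56,.03,.26,.1)"
```

```text
xyz cm [-52.17 -36.86  -3.26] dr [-1.000e-02  0.000e+00  1.096e+01]
```

send_rows(
  dr=[
    [0, 0, 0.7],
    [0, 0, 1.4],
    [0, 0, 2.1],
    [0, 0, 2.8],
    [0, 0, 3.5],
    [0, 0, 4.2],
    [0, 0, 4.9],
    [0, 0, 5.5],
  ],
  xyz=[
    [-3, -2, 0],
    [-6.5, -4.5, -0.5],
    [-10, -7, -0.5],
    [-13.5, -9.5, -1],
    [-17, -12, -1],
    [-20.5, -14.5, -1.5],
    [-24, -17, -1.5],
    [-27, -19, -2],
  ],
  jaw=[100, 100, 100, 100, 100, 100, 100, 100],
)

```text
time_s: 1.15
eef_pos: [0.3786, 0.278, 0.2474]
eef_rot: [-0.0, 0.436, 0.9, -0.0]
wrist_force: [0.5, -0.1, -0.4]
opening: 1.0
grasp_force: 0.0
```

```bash
python3 -c "
from h import *
go(.56,.03,.26,.1)"
```

```text
xyz cm [-30.71  -1.16  -1.26] dr [-0.01  0.    5.44]
```

send_rows(
  dr=[
    [0, 0, 0.8],
    [0, 0, 1.6],
    [0, 0, 2.4],
    [0, 0, 3.2],
    [0, 0, 4],
    [0, 0, 4.8],
    [0, 0, 5.4],
    [0, 0, 5.4],
  ],
  xyz=[
    [-4, 0, 0],
    [-9, 0, 0],
    [-14, -0.5, -0.5],
    [-19, -0.5, -0.5],
    [-24, -1, -1],
    [-28, -1, -1],
    [-30.5, -1, -1],
    [-30.5, -1, -1],
  ],
  jaw=[100, 100, 100, 100, 100, 100, 100, 100],
)

```text
time_s: 2.15
eef_pos: [0.5606, 0.0337, 0.2572]
eef_rot: [-0.0, 0.669, 0.743, -0.0]
wrist_force: [-1.0, 0.6, 0.1]
opening: 0.999
grasp_force: 0.0
```

Run:
```python
from h import *
import json
c=ctrl.calibration("wrist");i=ctrl.camera("wrist");cv2.imwrite("pics/wrist1.png",i[:,:,::-1])
json.dump({k:np.array(v).tolist() for k,v in c.items()},open("c1.json","w"))
print(pose()[0])
```

```text
[0.55989754 0.0347321  0.25724259]
```

View pics/wrist1.png

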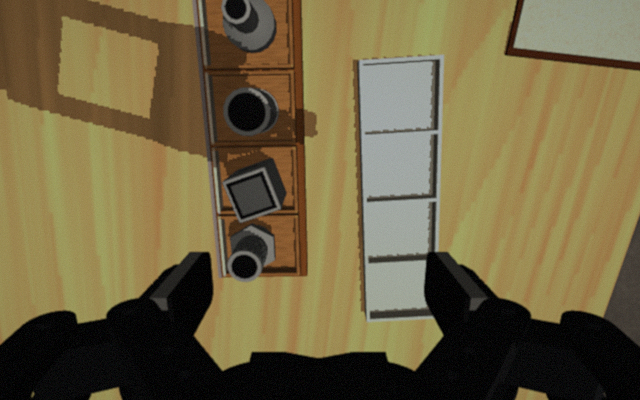

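Run:
```python
from h import *
import json
c={k:np.array(v) for k,v in json.load(open("c1.json")).items()}
i=cv2.imread("pics/wrist1.png")[:,:,::-1].copy()
# tray
hsv=cv2.cvtColor(i,cv2.COLOR_RGB2HSV)
print("px white",i[100,400],"wood",i[100,330],"frame",i[180,240],"inner",i[195,253])
m=np.uint8((hsv[:,:,1]<70)&(hsv[:,:,2]>95))*255; m[:,:345]=0;m[:,460:]=0
k=max(cv2.findContours(m,cv2.RETR_EXTERNAL,cv2.CHAIN_APPROX_NONE)[0],key=cv2.contourArea)
m2=cv2.morphologyEx(m,cv2.MORPH_CLOSE,np.ones((9,9)))
k=np.vstack(cv2.findContours(m2,cv2.RETR_EXTERNAL,cv2.CHAIN_APPROX_NONE)[0])[:,0]
L=np.array([(k[k[:,1]==r,0].min(),r) for r in range(70,300,5)]);Rr=np.array([(k[k[:,1]==r,0].max(),r) for r in range(70,245,5)])
fit=[]
for E in(L,Rr):
    W=np.array([onz(c,p,.02)[:2] for p in E]); a=np.polyfit(W[:,1],W[:,0],1); print("edge x=a*y+b",a, "res",np.std(np.polyval(a,W[:,1])-W[:,0])); fit.append(a)
for col in(380,400,420): 
    r=k[k[:,0]==col,1]; print(col,r.min(),r.max(),onz(c,(col,r.min()),.02)[:2],onz(c,(col,r.max()),.02)[:2])
for p in((357,61),(444,55),(369,320)): print(p,onz(c,p,.02)[:2])
# box
g=cv2.cvtColor(i,cv2.COLOR_RGB2GRAY)
q=cv2.GaussianBlur(g,(3,3),0)[150:235,212:295]
for th in(70,85,100):
    n,l,s,ce=cv2.connectedComponentsWithStats(np.uint8(q<th)); b=l[195-150,253-212]
    pts=np.argwhere(l==b)[:,::-1]+[212,150]
    if b==0: print("none");continue
    W=np.array([onz(c,p,.081)[:2] for p in pts],np.float32)
    print(th,len(pts),cv2.minAreaRect(W*1000), W.mean(0))
for n,p in dict(reducer=(236,8),coupling=(249,110),adapter=(245,264)).items():
    A,na=dark(i,p,20,50) if p[1]>20 else (p,0); print(n,A,na,onz(c,A,H[n])[:2] if A is not None else 0)
```

```text
px white [158 166 163] wood [159 136  80] frame [17 16 17] inner [66 66 64]
edge x=a*y+b [-0.1671289   0.61383474] res 0.00032820784136100665
edge x=a*y+b [-0.16531863  0.7004291 ] res 0.00031148556323052506
380 58 321 [0.61066822 0.14986798] [ 0.65598615 -0.15047373]
400 57 320 [0.63064964 0.15291964] [ 0.68027866 -0.14648957]
420 56 319 [0.65060181 0.15596683] [ 0.70452787 -0.1425125 ]
(357, 61) [0.58788658 0.14461037]
(444, 55) [0.67454279 0.15943179]
(369, 320) [ 0.64229891 -0.15051105]
70 1483 ((499.07611083984375, 9.199222564697266), (36.99443054199219, 36.70969772338867), 25.495059967041016) [0.4991768  0.00952204]
85 1537 ((499.0498962402344, 9.213846206665039), (37.73436737060547, 37.39201736450195), 25.509973526000977) [0.4991409  0.00947326]
100 5904 ((501.6351318359375, 11.663814544677734), (76.80204010009766, 81.10570526123047), 6.013120174407959) [0.5014812  0.01403773]
reducer (236, 8) 0 [0.48025521 0.16512833]
coupling [246.34431917 111.52211622] 1153 [0.49151535 0.08556839]
adapter [243.84257206 266.16851441] 451 [ 0.49753607 -0.05978323]
```

```bash
cat >> h.py <<'E'
OBJ=dict(reducer=(.4795,.166),coupling=(.491,.0862),squarebox=(.4985,.0105),adapter=(.497,-.0595))
BAY=dict(reducer=(.6745,-.106),coupling=(.6622,-.032),squarebox=(.6498,.042),adapter=(.6375,.116))
GH=dict(reducer=.055,coupling=.046,squarebox=.045,adapter=.052)
E
python3 -c "
from h import *
go(.491,.0862,.17,.09);go(.491,.0862,.065,.09)"
```

```text
xyz cm [ 5.84 -6.29  8.74] dr [-0.01 -0.01  0.16]
xyz cm [ 5.83 -6.28 19.24] dr [-0.01 -0.01  0.16]
```

send_rows(
  dr=[
    [0, 0, 0],
    [0, 0, 0.2],
    [0, 0, 0.2],
    [0, 0, 0.2],
    [0, 0, 0.2],
    [0, 0, 0.2],
    [0, 0, 0.2],
    [0, 0, 0.2],
  ],
  xyz=[
    [2, -2, 2.5],
    [4.5, -5, 5.5],
    [5.8, -6.3, 8.5],
    [5.8, -6.3, 10.5],
    [5.8, -6.3, 13.5],
    [5.8, -6.3, 16.5],
    [5.8, -6.3, 19],
    [5.8, -6.3, 19.2],
  ],
  jaw=[100, 100, 100, 100, 100, 100, 100, 100],
)

```text
time_s: 3.2
eef_pos: [0.4889, 0.0869, 0.0643]
eef_rot: [-0.002, 0.675, 0.738, -0.001]
wrist_force: [0.1, 0.2, 0.1]
opening: 1.0
grasp_force: 0.0
```

send_rows(
  dr=[
    [0, 0, 0],
    [0, 0, 0],
    [0, 0, 0],
    [0, 0, 0],
    [0, 0, 0],
    [0, 0, 0],
    [0, 0, 0],
    [0, 0, 0],
  ],
  xyz=[
    [0, 0, 0],
    [0, 0, 0],
    [0, 0, 0],
    [0, 0, 0],
    [0, 0, 0],
    [0, 0, 0],
    [0, 0, 0],
    [0, 0, 0],
  ],
  jaw=[50, 20, 20, 20, 20, 20, 20, 20],
)

```text
time_s: 4.2
eef_pos: [0.4923, 0.0856, 0.0674]
eef_rot: [0.001, 0.676, 0.737, 0.001]
wrist_force: [-1.5, 0.1, 7.4]
opening: 0.455
grasp_force: 59.5
```

```bash
python3 -c "
from h import *
cv2.imwrite('pics/wrist2.png',ctrl.camera('wrist')[:,:,::-1])
go(*BAY['coupling'],.2,.165);go(*BAY['coupling'],.052,.165)"
```

```text
xyz cm [-13.17  15.95 -13.23] dr [ 0.02  0.   -0.76]
xyz cm [-13.16  15.92   1.57] dr [ 0.02  0.   -0.76]
```

View pics/wrist2.png

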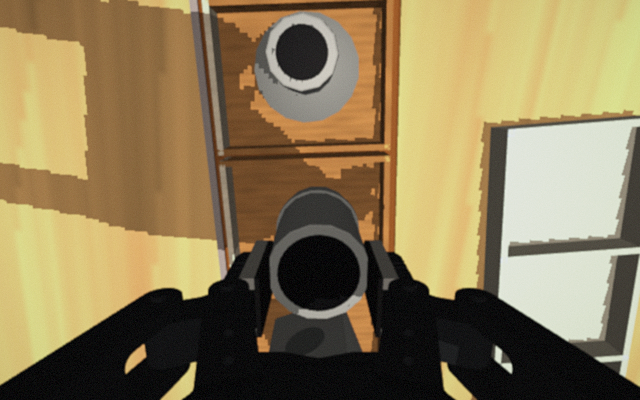

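send_rows(
  dr=[
    [0, 0, 0],
    [0, 0, 0],
    [0, 0, -0.1],
    [0, 0, -0.3],
    [0, 0, -0.5],
    [0, 0, -0.7],
    [0, 0, -0.8],
    [0, 0, -0.8],
  ],
  xyz=[
    [0, 0, -2.5],
    [0, 0, -6.5],
    [-1, 1, -10],
    [-4, 4.5, -13],
    [-7.5, 9, -13],
    [-10.5, 13, -13],
    [-13, 16, -13],
    [-13, 16, -13],
  ],
  jaw=[20, 20, 20, 20, 20, 20, 20, 20],
)

```text
time_s: 5.25
eef_pos: [0.6633, -0.0324, 0.1956]
eef_rot: [0.0, 0.646, 0.764, 0.0]
wrist_force: [-0.5, 0.4, -1.6]
opening: 0.455
grasp_force: 60.7
```

```bash
python3 -c "
from h import *
cv2.imwrite('pics/wrist3.png',ctrl.camera('wrist')[:,:,::-1])
go(*BAY['coupling'],.0545,.165)"
```

```text
xyz cm [-0.11  0.   14.09] dr [-0.01 -0.    0.03]
```

View pics/wrist3.png

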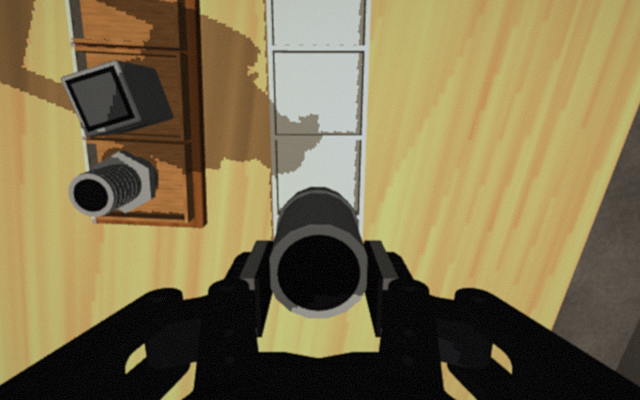

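send_rows(
  dr=[
    [0, 0, 0],
    [0, 0, 0],
    [0, 0, 0],
    [0, 0, 0],
    [0, 0, 0],
    [0, 0, 0],
    [0, 0, 0],
    [0, 0, 0],
  ],
  xyz=[
    [-0.1, 0, 2.5],
    [-0.1, 0, 5.5],
    [-0.1, 0, 8.5],
    [-0.1, 0, 11],
    [-0.1, 0, 12.5],
    [-0.1, 0, 13.5],
    [-0.1, 0, 14.1],
    [-0.1, 0, 14.1],
  ],
  jaw=[20, 20, 20, 20, 20, 20, 20, 20],
)

```text
time_s: 6.3
eef_pos: [0.6622, -0.0312, 0.055]
eef_rot: [0.0, 0.645, 0.764, 0.0]
wrist_force: [0.3, 0.5, -0.7]
opening: 0.453
grasp_force: 60.7
```

send_rows(
  dr=[
    [0, 0, 0],
    [0, 0, 0],
    [0, 0, 0],
    [0, 0, 0],
    [0, 0, 0],
    [0, 0, 0],
    [0, 0, 0],
    [0, 0, 0],
  ],
  xyz=[
    [0, 0, 0],
    [0, 0, 0],
    [0, 0, 0],
    [0, 0, 0],
    [0, 0, 0],
    [0, 0, -1.5],
    [0, 0, -5],
    [0, 0, -10],
  ],
  jaw=[50, 60, 80, 100, 100, 100, 100, 100],
)

```text
time_s: 7.3
eef_pos: [0.6612, -0.0311, 0.1553]
eef_rot: [-0.001, 0.645, 0.764, -0.001]
wrist_force: [0.2, -0.2, -0.0]
opening: 1.0
grasp_force: 0.0
```

```bash
python3 -c "
from h import *
go(*OBJ['squarebox'],.17,.445);go(*OBJ['squarebox'],.063,.445)"
```

```text
xyz cm [  6.84 -15.34  -1.43] dr [-0.02 -0.01 -2.63]
xyz cm [  6.83 -15.31   9.27] dr [-0.02 -0.01 -2.63]
```

send_rows(
  dr=[
    [0, 0, -0.4],
    [0, 0, -1],
    [0, 0, -1.7],
    [0, 0, -2.4],
    [0, 0, -2.6],
    [0, 0, -2.6],
    [0, 0, -2.6],
    [0, 0, -2.6],
  ],
  xyz=[
    [1, -2.5, -1.4],
    [2.5, -6, -1.4],
    [4.5, -10, -1.4],
    [6, -13.5, -1.4],
    [6.8, -15.3, 0.5],
    [6.8, -15.3, 4],
    [6.8, -15.3, 8],
    [6.8, -15.3, 9.3],
  ],
  jaw=[100, 100, 100, 100, 100, 100, 100, 100],
)

```text
time_s: 8.3
eef_pos: [0.4986, 0.0102, 0.0607]
eef_rot: [-0.001, 0.535, 0.845, -0.0]
wrist_force: [0.5, 0.4, 0.4]
opening: 1.002
grasp_force: 0.0
```

send_rows(
  dr=[
    [0, 0, 0],
    [0, 0, 0],
    [0, 0, 0],
    [0, 0, 0],
    [0, 0, 0],
    [0, 0, 0],
    [0, 0, 0],
    [0, 0, 0],
  ],
  xyz=[
    [0, 0, 0],
    [0, 0, 0],
    [0, 0, 0],
    [0, 0, 0],
    [0, 0, 0],
    [0, 0, 0],
    [0, 0, 0],
    [0, 0, 0],
  ],
  jaw=[100, 50, 30, 20, 20, 20, 20, 20],
)

```text
time_s: 9.3
eef_pos: [0.5008, 0.0097, 0.0633]
eef_rot: [0.001, 0.535, 0.845, 0.0]
wrist_force: [-1.9, 0.3, 7.4]
opening: 0.499
grasp_force: 60.8
```

```bash
python3 -c "
from h import *
cv2.imwrite('pics/wrist4.png',ctrl.camera('wrist')[:,:,::-1])
go(*BAY['squarebox'],.2,.165)"
```

```text
xyz cm [ -3.47  14.87 -13.65] dr [0.02 0.01 2.64]
```

View pics/wrist4.png

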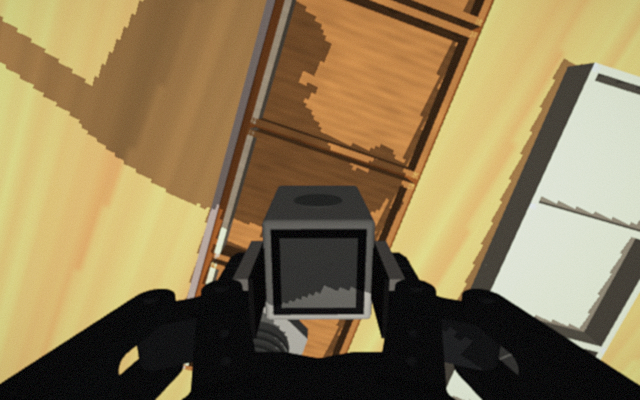

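send_rows(
  dr=[
    [0, 0, 0],
    [0, 0, 0],
    [0, 0, 0.2],
    [0, 0, 0.9],
    [0, 0, 1.7],
    [0, 0, 2.4],
    [0, 0, 2.6],
    [0, 0, 2.6],
  ],
  xyz=[
    [0, 0, -2.5],
    [0, 0, -6.5],
    [-0.2, 1, -10],
    [-1, 4.5, -13.5],
    [-2, 9, -13.5],
    [-3, 13, -13.5],
    [-3.5, 15, -13.5],
    [-3.5, 15, -13.5],
  ],
  jaw=[20, 20, 20, 20, 20, 20, 20, 20],
)

```text
time_s: 10.35
eef_pos: [0.6511, 0.0426, 0.1967]
eef_rot: [0.0, 0.644, 0.765, 0.0]
wrist_force: [-0.6, -0.0, -0.5]
opening: 0.499
grasp_force: 61.4
```

```bash
python3 -c "
from h import *
go(*BAY['squarebox'],.0505,.165)"
```

```text
xyz cm [-0.04 -0.14 14.62] dr [0.   0.   0.05]
```

send_rows(
  dr=[
    [0, 0, 0],
    [0, 0, 0],
    [0, 0, 0],
    [0, 0, 0],
    [0, 0, 0],
    [0, 0, 0],
    [0, 0, 0],
    [0, 0, 0],
  ],
  xyz=[
    [0, -0.1, 2.5],
    [0, -0.1, 5.5],
    [0, -0.1, 8.5],
    [0, -0.1, 11.5],
    [0, -0.1, 13],
    [0, -0.1, 14],
    [0, -0.1, 14.6],
    [0, -0.1, 14.6],
  ],
  jaw=[20, 20, 20, 20, 20, 20, 20, 20],
)

```text
time_s: 11.35
eef_pos: [0.6496, 0.0422, 0.0511]
eef_rot: [0.0, 0.645, 0.764, 0.0]
wrist_force: [-0.3, -0.5, -0.7]
opening: 0.494
grasp_force: 61.4
```

send_rows(
  dr=[
    [0, 0, 0],
    [0, 0, 0],
    [0, 0, 0],
    [0, 0, 0],
    [0, 0, 0],
    [0, 0, 0],
    [0, 0, 0],
    [0, 0, 0],
  ],
  xyz=[
    [0, 0, 0],
    [0, 0, 0],
    [0, 0, 0],
    [0, 0, 0],
    [0, 0, 0],
    [0, 0, -1.5],
    [0, 0, -5],
    [0, 0, -10.5],
  ],
  jaw=[50, 60, 80, 100, 100, 100, 100, 100],
)

```text
time_s: 12.35
eef_pos: [0.6481, 0.0424, 0.1559]
eef_rot: [-0.001, 0.645, 0.764, -0.001]
wrist_force: [0.2, -0.3, 0.0]
opening: 0.999
grasp_force: 0.0
```

```bash
python3 -c "
from h import *
go(*OBJ['adapter'],.17,.1);go(*OBJ['adapter'],.071,.1)"
```

```text
xyz cm [ -7.49 -16.62  -1.36] dr [-0.03 -0.01  0.66]
xyz cm [ -7.5  -16.58   8.54] dr [-0.03 -0.01  0.66]
```

send_rows(
  dr=[
    [0, 0, 0],
    [0, 0, 0.2],
    [0, 0, 0.4],
    [0, 0, 0.6],
    [0, 0, 0.7],
    [0, 0, 0.7],
    [0, 0, 0.7],
    [0, 0, 0.7],
  ],
  xyz=[
    [-1.5, -3, -1.4],
    [-3.5, -7.5, -1.4],
    [-5.5, -12, -1.4],
    [-7, -15.5, -1.4],
    [-7.5, -16.6, -0.5],
    [-7.5, -16.6, 3],
    [-7.5, -16.6, 7],
    [-7.5, -16.6, 8.6],
  ],
  jaw=[100, 100, 100, 100, 100, 100, 100, 100],
)

```text
time_s: 13.35
eef_pos: [0.4976, -0.0589, 0.0678]
eef_rot: [-0.001, 0.672, 0.74, -0.0]
wrist_force: [-0.0, 0.7, 0.7]
opening: 1.001
grasp_force: 0.0
```

send_rows(
  dr=[
    [0, 0, 0],
    [0, 0, 0],
    [0, 0, 0],
    [0, 0, 0],
    [0, 0, 0],
    [0, 0, 0],
    [0, 0, 0],
    [0, 0, 0],
  ],
  xyz=[
    [0, 0, 0],
    [0, 0, 0],
    [0, 0, 0],
    [0, 0, 0],
    [0, 0, 0],
    [0, 0, 0],
    [0, 0, 0],
    [0, 0, 0],
  ],
  jaw=[100, 50, 30, 10, 10, 10, 10, 10],
)

```text
time_s: 14.35
eef_pos: [0.4992, -0.06, 0.0711]
eef_rot: [0.001, 0.672, 0.74, 0.0]
wrist_force: [-1.3, -0.3, 5.7]
opening: 0.357
grasp_force: 58.9
```

```bash
python3 -c "
from h import *
cv2.imwrite('pics/wrist5.png',ctrl.camera('wrist')[:,:,::-1])
go(*BAY['adapter'],.21,.165)"
```

```text
xyz cm [ 16.18  15.48 -13.89] dr [ 0.01  0.01 -0.66]
```

View pics/wrist5.png

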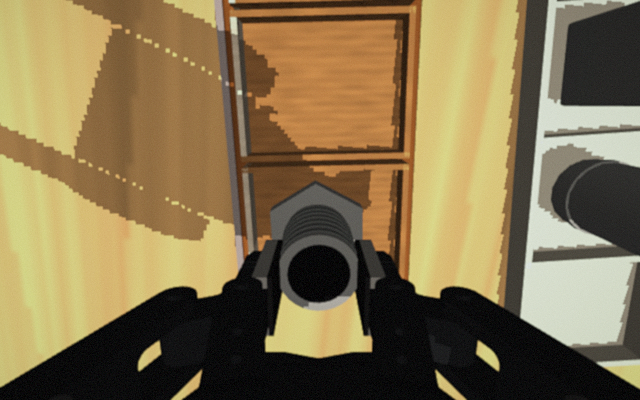

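send_rows(
  dr=[
    [0, 0, 0],
    [0, 0, 0],
    [0, 0, 0],
    [0, 0, -0.2],
    [0, 0, -0.4],
    [0, 0, -0.6],
    [0, 0, -0.7],
    [0, 0, -0.7],
  ],
  xyz=[
    [0, 0, -2.5],
    [0, 0, -6.5],
    [1, 1, -10],
    [4.5, 4, -13.5],
    [8.5, 8, -13.8],
    [12.5, 12, -13.8],
    [15.5, 14.8, -13.8],
    [16.2, 15.5, -13.8],
  ],
  jaw=[10, 10, 10, 10, 10, 10, 10, 10],
)

```text
time_s: 15.4
eef_pos: [0.6378, 0.1186, 0.2075]
eef_rot: [-0.0, 0.644, 0.765, 0.0]
wrist_force: [0.5, -1.1, -0.5]
opening: 0.359
grasp_force: 59.7
```

```bash
python3 -c "
from h import *
go(*BAY['adapter'],.058,.165)"
```

```text
xyz cm [-0.25 -0.08 14.95] dr [-0.   -0.    0.07]
```

send_rows(
  dr=[
    [0, 0, 0],
    [0, 0, 0],
    [0, 0, 0],
    [0, 0, 0],
    [0, 0, 0],
    [0, 0, 0],
    [0, 0, 0],
    [0, 0, 0],
  ],
  xyz=[
    [-0.2, -0.1, 2.5],
    [-0.2, -0.1, 5.5],
    [-0.2, -0.1, 8.5],
    [-0.2, -0.1, 11.5],
    [-0.2, -0.1, 13.5],
    [-0.2, -0.1, 14.5],
    [-0.2, -0.1, 15],
    [-0.2, -0.1, 15],
  ],
  jaw=[10, 10, 10, 10, 10, 10, 10, 10],
)

```text
time_s: 16.4
eef_pos: [0.637, 0.1143, 0.0584]
eef_rot: [0.0, 0.645, 0.764, 0.0]
wrist_force: [0.1, -0.2, -0.4]
opening: 0.355
grasp_force: 59.7
```

send_rows(
  dr=[
    [0, 0, 0],
    [0, 0, 0],
    [0, 0, 0],
    [0, 0, 0],
    [0, 0, 0],
    [0, 0, 0],
    [0, 0, 0],
    [0, 0, 0],
  ],
  xyz=[
    [0, 0, 0],
    [0, 0, 0],
    [0, 0, 0],
    [0, 0, 0],
    [0, 0, 0],
    [0, 0, -1.5],
    [0, 0, -5],
    [0, 0, -10.5],
  ],
  jaw=[40, 60, 80, 100, 100, 100, 100, 100],
)

```text
time_s: 17.4
eef_pos: [0.6352, 0.1143, 0.1629]
eef_rot: [-0.001, 0.645, 0.764, -0.001]
wrist_force: [0.3, 0.4, 0.5]
opening: 1.0
grasp_force: 0.0
```

```bash
python3 -c "
from h import *
go(*OBJ['reducer'],.17,.1);go(*OBJ['reducer'],.074,.1)"
```

```text
xyz cm [  7.72 -14.48  -0.66] dr [-0.03 -0.    0.66]
xyz cm [  7.71 -14.45   8.94] dr [-0.03 -0.    0.66]
```

send_rows(
  dr=[
    [0, 0, 0],
    [0, 0, 0.2],
    [0, 0, 0.4],
    [0, 0, 0.6],
    [0, 0, 0.7],
    [0, 0, 0.7],
    [0, 0, 0.7],
    [0, 0, 0.7],
  ],
  xyz=[
    [1.5, -2.5, -0.7],
    [3.5, -6.5, -0.7],
    [5.5, -10.5, -0.7],
    [7, -13.5, -0.7],
    [7.7, -14.5, 0],
    [7.7, -14.5, 3.5],
    [7.7, -14.5, 7.5],
    [7.7, -14.5, 8.7],
  ],
  jaw=[100, 100, 100, 100, 100, 100, 100, 100],
)

```text
time_s: 18.4
eef_pos: [0.4796, 0.1654, 0.0737]
eef_rot: [-0.001, 0.672, 0.74, -0.001]
wrist_force: [-0.0, 0.0, -0.1]
opening: 1.001
grasp_force: 0.0
```

send_rows(
  dr=[
    [0, 0, 0],
    [0, 0, 0],
    [0, 0, 0],
    [0, 0, 0],
    [0, 0, 0],
    [0, 0, 0],
    [0, 0, 0],
    [0, 0, 0],
  ],
  xyz=[
    [0, 0, 0],
    [0, 0, 0],
    [0, 0, 0],
    [0, 0, 0],
    [0, 0, 0],
    [0, 0, 0],
    [0, 0, 0],
    [0, 0, 0],
  ],
  jaw=[100, 50, 30, 5, 5, 5, 5, 5],
)

```text
time_s: 19.4
eef_pos: [0.481, 0.1659, 0.0766]
eef_rot: [0.0, 0.672, 0.74, 0.0]
wrist_force: [-1.9, -0.3, 5.5]
opening: 0.246
grasp_force: 58.5
```

```bash
python3 -c "
from h import *
cv2.imwrite('pics/wrist6.png',ctrl.camera('wrist')[:,:,::-1])
go(*BAY['reducer'],.21,.165)"
```

```text
xyz cm [-28.92  16.66 -13.32] dr [ 0.01  0.   -0.66]
```

View pics/wrist6.png

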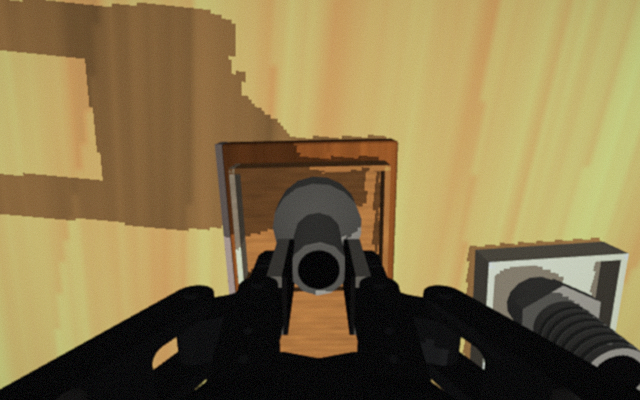

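send_rows(
  dr=[
    [0, 0, 0],
    [0, 0, 0],
    [0, 0, 0],
    [0, 0, -0.1],
    [0, 0, -0.3],
    [0, 0, -0.4],
    [0, 0, -0.6],
    [0, 0, -0.7],
  ],
  xyz=[
    [0, 0, -2.5],
    [0, 0, -6.5],
    [-1.5, 1, -10.5],
    [-5, 3, -13.5],
    [-9.5, 5.5, -13.5],
    [-14, 8, -13.5],
    [-18.5, 10.5, -13.5],
    [-23, 13, -13.5],
  ],
  jaw=[5, 5, 5, 5, 5, 5, 5, 5],
)

```text
time_s: 20.45
eef_pos: [0.6328, -0.0521, 0.2109]
eef_rot: [-0.0, 0.645, 0.765, 0.0]
wrist_force: [-0.5, 0.3, 0.4]
opening: 0.246
grasp_force: 58.9
```

send_rows(
  dr=[
    [0, 0, 0],
    [0, 0, 0],
    [0, 0, 0],
    [0, 0, 0],
    [0, 0, 0],
    [0, 0, 0],
    [0, 0, 0],
    [0, 0, 0],
  ],
  xyz=[
    [-3, 2, 0],
    [-5, 3.5, 0],
    [-6, 4, 0],
    [-6, 4, 0],
    [-6, 4, 0],
    [-6, 4, 0],
    [-6, 4, 0],
    [-6, 4, 0],
  ],
  jaw=[5, 5, 5, 5, 5, 5, 5, 5],
)

```text
time_s: 21.45
eef_pos: [0.6816, -0.1028, 0.211]
eef_rot: [0.0, 0.645, 0.764, 0.0]
wrist_force: [-0.6, -0.4, -1.2]
opening: 0.243
grasp_force: 58.9
```

```bash
python3 -c "
from h import *
cv2.imwrite('pics/wrist7.png',ctrl.camera('wrist')[:,:,::-1])
go(*BAY['reducer'],.064,.165)"
```

```text
xyz cm [-0.19 -0.75 14.69] dr [0.   0.   0.04]
```

View pics/wrist7.png

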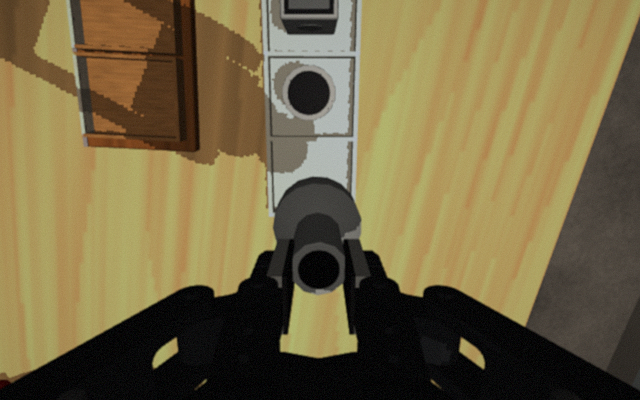

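Coupling (308,92) and box stand upright and central in their bays; the reducer needs a 7.5 mm shift in −y of the tool before lowering.

send_rows(
  dr=[
    [0, 0, 0],
    [0, 0, 0],
    [0, 0, 0],
    [0, 0, 0],
    [0, 0, 0],
    [0, 0, 0],
    [0, 0, 0],
    [0, 0, 0],
  ],
  xyz=[
    [-0.2, -0.8, 2],
    [-0.2, -0.8, 5],
    [-0.2, -0.8, 8.5],
    [-0.2, -0.8, 11.5],
    [-0.2, -0.8, 13.3],
    [-0.2, -0.8, 14.3],
    [-0.2, -0.8, 14.7],
    [-0.2, -0.8, 14.7],
  ],
  jaw=[5, 5, 5, 5, 5, 5, 5, 5],
)

```text
time_s: 22.5
eef_pos: [0.6747, -0.1066, 0.0646]
eef_rot: [0.001, 0.645, 0.764, 0.0]
wrist_force: [-0.3, -0.1, -0.2]
opening: 0.245
grasp_force: 58.9
```

send_rows(
  dr=[
    [0, 0, 0],
    [0, 0, 0],
    [0, 0, 0],
    [0, 0, 0],
    [0, 0, 0],
    [0, 0, 0],
    [0, 0, 0],
    [0, 0, 0],
  ],
  xyz=[
    [0, 0, 0],
    [0, 0, 0],
    [0, 0, 0],
    [0, 0, 0],
    [0, 0, 0],
    [0, 0, -1.5],
    [0, 0, -5],
    [0, 0, -10.5],
  ],
  jaw=[30, 50, 80, 100, 100, 100, 100, 100],
)

```text
time_s: 23.5
eef_pos: [0.6728, -0.106, 0.1687]
eef_rot: [-0.002, 0.645, 0.764, -0.001]
wrist_force: [0.9, 0.1, -0.4]
opening: 0.999
grasp_force: 0.0
```

send_rows(
  dr=[
    [0, 0, 0],
    [0, 0, 0],
    [0, 0, 0],
    [0, 0, 0],
    [0, 0, 0],
    [0, 0, 0],
    [0, 0, 0],
    [0, 0, 0],
  ],
  xyz=[
    [0, -1, -3],
    [0, -3, -6],
    [0, -7, -7],
    [0, -11, -7],
    [0, -15, -7],
    [0, -18, -7],
    [0, -20, -7],
    [0, -20, -7],
  ],
  jaw=[100, 100, 100, 100, 100, 100, 100, 100],
)

```text
time_s: 24.5
eef_pos: [0.4765, -0.1404, 0.2401]
eef_rot: [0.001, 0.645, 0.764, 0.0]
wrist_force: [0.4, 0.4, -0.3]
opening: 0.999
grasp_force: 0.0
```

Run:
```python
from h import *
s=ctrl.camera("scene");d=ctrl.camera("side")
a=cv2.resize(s[130:350,230:470],None,fx=1.6,fy=1.6);b=cv2.resize(d[110:330,170:410],None,fx=1.6,fy=1.6)
cv2.imwrite("pics/fin.png",np.hstack([a,b])[:,:,::-1])
```

```text
(no output)
```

View pics/fin.png

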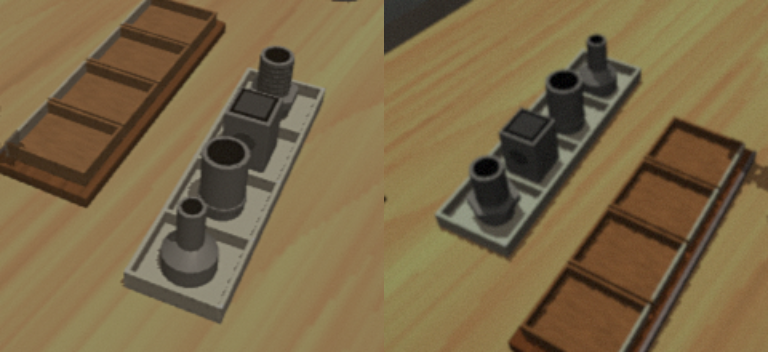

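All four stand upright in the middle of their bays, in the reversed order (adapter, box, coupling, reducer from left to right).

```bash
python3 -c "
from bench import ctrl
print(ctrl.hand_in())"
```

```text
the job is handed in; nothing more can be done
None
```

All four fittings now stand upright and released in the tray in reverse order (from the robot's left: adapter, square box, coupling, reducer), and the job was handed in at about 25 s of robot time.

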